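# Zero the coil winder's turns counter and load its formers in order

## Robot

A 6-joint arm with a two-finger parallel gripper is mounted at the origin on a cart in front of the work surface, level with it; the furniture and walls round the work are solid. World frame = base frame: x ahead of the robot, y to its left, z up, the work surface at z = 0. Lengths are in m, angles in rad, forces in N, time in s.
With the tool pointing down it reaches from about 0.375 to 0.9 m from the base axis. Payload 3.1 kg.
Tool frame: the origin (TCP) lies midway between the tips of the shut fingers; the grasp point (between the pads) lies 19 mm behind it; z points along the fingers, y is the line along which they close (so a half turn about z gives the same grasp; the last joint's range is limited). The gripper opens to 85 mm and grips with 20 to 120 N. Pads are 22 mm wide; open, the fingers measure 114 mm over their backs; the gripper's body (76 mm by 85 mm) begins 54 mm behind the grasp point. The pads swing forward as they close: fully open they stand 13 mm farther back than shut.
Start: joints at [-1.341, 0.527, 1.433, -0, 1.181, -0.178], TCP at [0.248, -0.574, 0.231] pointing down, gripper open.
Joint ranges: [-3.08, 3.08], [-0.75, 2.2], [0.22, 2.44], [-1.43, 4.57], [0, 2.65], [-2.85, 2.85]. Speed limits (rad/s): [2.79, 2.79, 3.14, 3.14, 3.14, 3.14].

## Interface

Orientations are given as a unit quaternion [x, y, z, w].
In Python, from station import manip gives the robot as it stands.
- The arm moves only by the tool drive_tool, never from a script. Its argument "motion" is a list that holds one entry, the list of rows, each a list of 5 numbers: the finger opening in mm, from 0 to 85.4, then the shift along the tool's x, y, z in units of 30 mm (1.0 is 30 mm), then the turn about the tool's z in units of 8 degrees (1.0 is 8 degrees). In form: [[[fingers, x, y, z, yaw], ...]]. A call has 1 to 10 rows; each row is the pose to reach, as a shift and turn from the pose commanded when the call began, along the tool's axes at that moment; what a row does not reach only later rows make up. A row lasts 1/10 s, in which the tool goes at most 50 mm and 8.59 degrees, less where a joint would pass 70% of its speed; a pose out of reach is approached as far as the arm can. A call with a gripper value outside its range is refused whole. The fingers move at their own pace and stop on an object; "squeeze" is the grip in N (left out, the last holds). Time passes only in rows, so rows that repeat a pose let the fingers close. It gives the time, the measured TCP pose, the force, the opening and the grip force at its end, in the units of the state.
- manip.sense(): the state, without advancing time (a new reading comes with each control period).
- manip.snapshot(name): name is "scene" or "top" or "wrist"; returns the picture (480x640x3 uint8, red, green, blue); there is no depth.
- manip.camera_model(name): a dict with "fov_y" (degrees; the focal length in pixels is half the picture's height over the tangent of half this angle, whatever the lens; pixels are square), "cx", "cy" (the principal point, pixels), "k1" (the pictures are not rectified: a ray, as slopes to the right and down, at radius r is drawn at 1 + k1 r^2 times it, then the intrinsics apply), "origin" and "orientation" of the camera in the world. Camera axes: x right, y up, looking along -z (the intrinsics and any distortion apply to the point x, -y, -z); pixel columns grow to the right and rows downward; lengths in m; the calibration is good to about 2 mm. A picture is of the moment at which its call begins: read the wrist's pose just before it. camera_model takes no time and is no camera call; for the wrist camera it gives the pose at the moment of the call.
- manip.sign_off(): hands the job in; it is judged then, once.
The state is a dict: "t": time; "q": joint angles; "qd": joint speeds; "tau": joint torques, N m; "tcp_pos": TCP position; "tool_rot": TCP orientation; "force": force on the tool from outside, world axes, zero at the start; "ft_torque": the same for the moment, N m; "finger_gap": opening from 0.0 (shut) to 1.0 (fully open); "gripper_force": force on a finger pad.
Only numpy, scipy, OpenCV 4.12 (cv2) and the standard library are available. Lean on these libraries where they do the work, as an engineer would, in place of code of your own. Each camera call takes 0.05 s, during which the arm holds its last target. There are 200 camera calls.

## Task

Get the coil winder ready for the next batch. First turn the black reset knob on the slanted counter all the way back, anticlockwise, to its zero stop. Then load the magazine in winding order: lay the thick-barrelled former in the cradle marked with one stud, and after that the thin-barrelled one in the cradle marked with two studs; lay both down flat in their cradles without dropping them, and leave the other things on the bench where they are.

Things in the scene. Friction and masses are not known exactly. Their poses are not given: they have to be found in the camera images.
- winder_head: fixed counter: grey case, 120x110x40 mm, slanted on a dark foot plate (135x120 mm). Its face looks up and to -x, 35 deg from level (turned about y), with an aluminium dial 98 mm across and the black reset knob at its middle. Origin: on the bench under the dial centre, which is 77 mm up; x: up-slope, level; z up. Top edge 111 mm high. A 30 mm spindle nose on the +y side.
- reset_knob (a joint): angle of the reset knob (rad): 0 at the zero stop, where the white-lined pointer end of its bar points straight up the slope; grows clockwise as seen looking onto the face, to 2.5. Starts at 1.0 to 2.2. Stays where it is left; friction about 0.06 N m, no spring; a hard stop at 0.
- knob_grip (a point): point on the knob's axis 30 mm out from the face, turning with the knob: x along its bar to the pointer end, z out of the face (35 deg from vertical). Knob: skirt 60 mm across and 9 mm high, with a straight bar grip 60 mm long, 14 mm wide, 8 to 36 mm out from the face. A stop pin 8 mm high stands 38 mm from the axis, just anticlockwise of up-slope.
- magazine: fixed aluminium magazine, 150 (x) by 212 mm (y), base 8 mm thick, walls up to 30 mm above the bench. 3 open cradles along x, 64 mm apart, 118 mm long, 44 wide inside; side walls stand only along the outer 20 mm at each end, so the middle 78 mm is open for fingers. Origin: under its centre. 1, 2, 3 round studs on the -x end wall mark the cradles, one stud at the +y end.
- cradle_1 (a point): centre of magazine cradle one: where the origin of a former lying in it belongs, 26 mm above the bench; x along the cradle (away from the studs), y across, z up. Marked by one stud; the +y (leftmost) cradle.
- cradle_2 (a point): centre of magazine cradle two: where the origin of a former lying in it belongs, 26 mm above the bench; x along the cradle (away from the studs), y across, z up. Marked by two studs; the middle cradle.
- thick_former: thick coil former: round steel barrel 30 mm thick between two square cheeks 36x36 mm, 10 mm thick; 110 mm long over all, 90 mm of bare barrel, 0.15 to 0.31 kg. It lies on its cheeks. Origin: middle of the barrel's axis, 18 mm above what it lies on; x along the barrel (either way round, any cheek face down).
- thin_former: thin coil former: round steel barrel 14 mm thick between two square cheeks 36x36 mm, 10 mm thick; 110 mm long over all, 90 mm of bare barrel, 0.15 to 0.31 kg. It lies on its cheeks. Origin: middle of the barrel's axis, 18 mm above what it lies on; x along the barrel (either way round, any cheek face down).
- jar: bystander: brown jar with a dark lid, 40 mm across, 60 mm high; origin under its centre.
- tin: bystander: low round tin, 64 mm across, 20 mm high; origin under its centre.
- yellow_screwdriver: bystander: screwdriver with a yellow handle, 150 mm long, lying; origin under its middle.
There are look-alikes about, which are no part of the job. What is shaped like the thin_former but red is not meant.

How it is judged:
By the outcome, as a careful person would: the job done as asked, in the order asked, and still so for the second after the job is handed in, with the robot touching nothing.
It also fails if it takes over 72 s, if anything falls off the work surface, if the arm or the gripper's body presses on something with over 40 N, if the wrist force passes 120 N, or if a joint passes its speed limit or range.

## Working session

There is one attempt and no reset: what is moved stays moved. The work goes in short steps, Python scripts to look and compute and a tool call to move; the robot and the scene stay as the last step left them, time stands still between calls to the robot, and variables do not carry over. Pictures are saved under pics/ and viewed, at most 11 in all, crops included, and the job is handed in when it is done.

Besides the shell and the picture viewer there is one more tool, called after ">>>" as a command line: name --argument value ..., lists and objects as JSON in quotes. drive_tool: Moves the arm, as the interface text tells. Its arguments: {"type":"object","properties":{"motion":{"type":"array","items":{"type":"array","items":{"type":"array","items":{"type":"number"}}}},"squeeze":{"type":"number"}},"required":["motion"]}

```bash
mkdir -p pics
cat > h.py <<'E'
import numpy as np, cv2
from scipy.spatial.transform import Rotation as R
from station import manip
def ray(c,u,v):
    f=240/np.tan(np.radians(c['fov_y'])/2)
    d=np.array([(u-c['cx'])/f,(v-c['cy'])/f]); s=d.copy()
    for _ in range(30): s=d/(1+c['k1']*(s@s))
    r=R.from_quat(c['orientation']).apply([s[0],-s[1],-1]); return np.array(c['origin']),r
def pt(c,u,v,z):
    o,r=ray(c,u,v); return o+r*(z-o[2])/r[2]
def proj(c,P):
    f=240/np.tan(np.radians(c['fov_y'])/2)
    p=R.from_quat(c['orientation']).inv().apply(np.array(P)-c['origin'])
    s=np.array([p[0],-p[1]])/-p[2]; s=s*(1+c['k1']*(s@s)); return s*f+[c['cx'],c['cy']]
E
python3 - <<'E'
from h import *
import json
for n in("scene","top"):
    im=manip.snapshot(n); cv2.imwrite(f"pics/{n}0.png",im[:,:,::-1]); c=manip.camera_model(n)
    print(n,c); json.dump({k:(list(map(float,v)) if np.ndim(v) else v) for k,v in c.items()},open(n+".json","w"))
s=manip.sense();print(s['t'],s['tcp_pos'],s['tool_rot'])
E
```

```text
scene {'fov_y': 44.545232607531155, 'cx': 315.19656958044374, 'cy': 241.10496267031172, 'k1': -0.11422059135842251, 'origin': array([-0.19990152, -0.77082074,  0.79041897]), 'orientation': array([ 0.3883192 , -0.20280144, -0.42178087,  0.7938392 ])}
top {'fov_y': 50.526114002523194, 'cx': 327.503284847801, 'cy': 240.73802115494573, 'k1': 0.016998404993343087, 'origin': array([ 0.43128788, -0.29505079,  1.16751572]), 'orientation': array([-0.0287441 ,  0.02901414,  0.71331881, -0.69964865])}
0.1 [ 0.24774862 -0.57307323  0.23040301] [ 9.79283969e-01  2.02489152e-01 -1.93178544e-05 -1.02558371e-03]
```

View pics/top0.png

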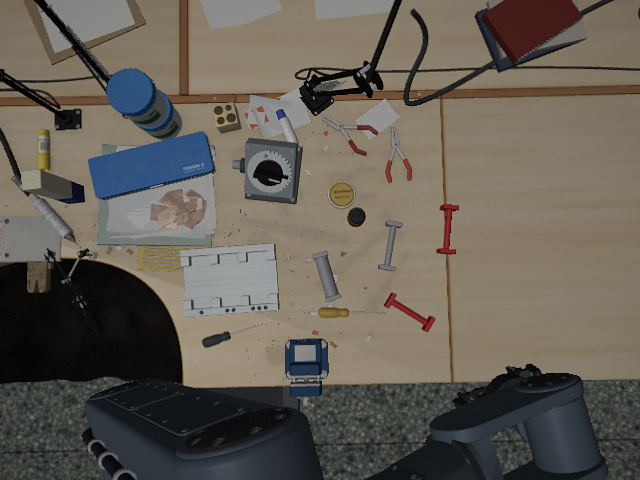

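View pics/scene0.png

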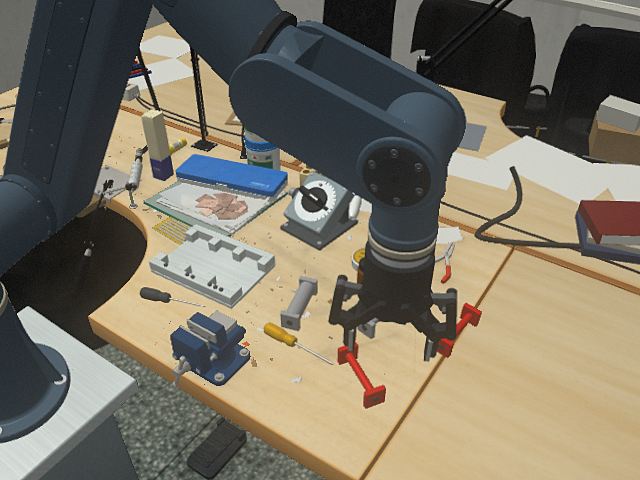

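Run:
```python
import cv2
im=cv2.imread("pics/top0.png")
cv2.imwrite("pics/topA.png",cv2.resize(im[235:335,175:308],None,fx=6,fy=6,interpolation=cv2.INTER_CUBIC))
cv2.imwrite("pics/topB.png",cv2.resize(im[130:310,230:410],None,fx=3.33,fy=3.33,interpolation=cv2.INTER_CUBIC))
```

```text
(no output)
```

View pics/topA.png

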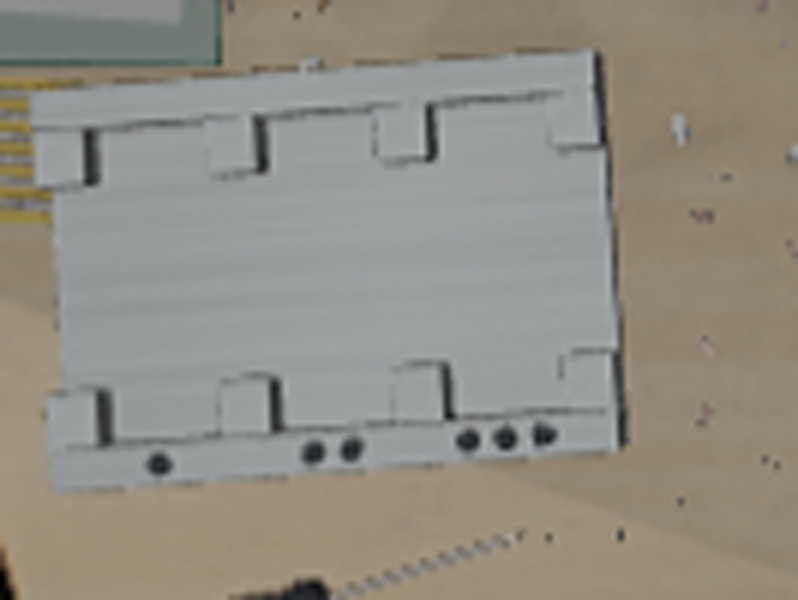

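View pics/topB.png

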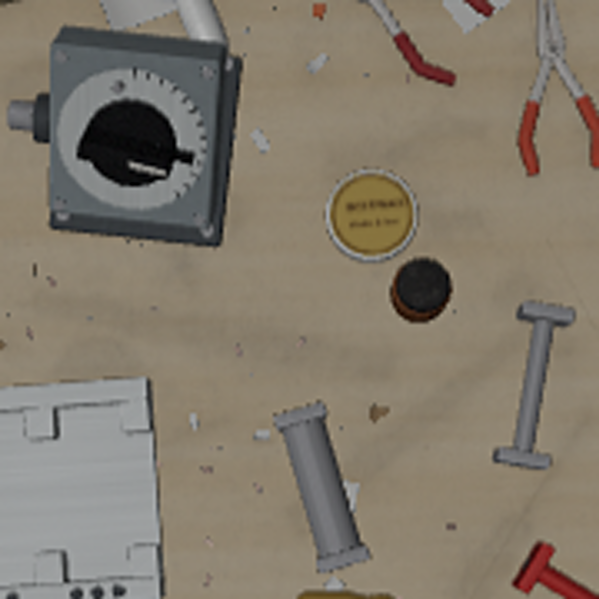

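Run:
```python
from h import *
import json
c=json.load(open("top.json"))
A=lambda u,v,z:pt(c,u/6+175,v/6+235,z)
B=lambda u,v,z:pt(c,u/3.33+230,v/3.33+130,z)
m=[A(*p,.03) for p in [(32,92),(595,50),(617,450),(50,490)]]
mc=np.mean(m,0); ex=m[0]+m[1]-m[2]-m[3]; my=np.arctan2(ex[1],ex[0]); ey=m[0]+m[3]-m[1]-m[2]
print("mag",mc,np.degrees(my),np.degrees(np.arctan2(-ey[0],ey[1])),np.linalg.norm(ex)/2,np.linalg.norm(ey)/2)
for k in(1,0):print("cradle",2-k,mc+np.array([-np.sin(my),np.cos(my),0])*.064*k)
def form(n,q):
    a=(B(*q[0],.036)+B(*q[1],.036))/2;b=(B(*q[2],.036)+B(*q[3],.036))/2
    print(n,(a+b)/2,np.linalg.norm(a-b),np.degrees(np.arctan2(*(a-b)[[1,0]])))
form("thick",[(273,415),(325,403),(320,570),(368,555)])
form("thin",[(520,303),(575,312),(493,462),(550,467)])
print("jar",B(421,285,.06),"tin",B(373,214,.02))
w=[B(62,28,.111),B(230,58,.111),B(218,245,.0426),B(50,228,.0426)]
wc=np.mean(w,0);e=w[0]+w[1]-w[2]-w[3];f=w[0]+w[3]-w[1]-w[2]
yw=np.arctan2(e[1],e[0]);print("winder",wc,np.degrees(yw),np.degrees(np.arctan2(-f[0],f[1])),np.linalg.norm(e)/2,np.linalg.norm(f)/2)
yw=(yw+np.arctan2(-f[0],f[1]))/2
im=cv2.imread("pics/top0.png")[150:200,245:300]; im=cv2.resize(im,None,fx=10,fy=10,interpolation=cv2.INTER_CUBIC)
Rw=R.from_euler('z',yw)*R.from_euler('y',-35,degrees=True)
O=np.array([*wc[:2],.077]); np.savez("w.npz",O=O,Rw=Rw.as_matrix())
ov=im.copy()
for th,col in[(1.5,(0,0,255)),(1.7,(0,255,0)),(1.9,(255,128,0))]:
    P=[O+Rw.apply(R.from_euler('z',-th).apply(p)) for p in [(-.03,-.007,.036),(.03,-.007,.036),(.03,.007,.036),(-.03,.007,.036)]]
    px=np.array([(proj(c,p)-[245,150])*10+5 for p in P]).astype(int); cv2.polylines(ov,[px],True,col,1)
P=[O+.0*Rw.apply([0,0,1])+Rw.apply([.049*np.cos(t),.049*np.sin(t),0]) for t in np.linspace(0,6.28,40)]
cv2.polylines(ov,[np.array([(proj(c,p)-[245,150])*10+5 for p in P]).astype(int)],True,(255,0,255),1)
ov=np.clip(ov.astype(float)*1.3,0,255).astype('uint8')
cv2.imwrite("pics/knob.png",ov)
```

```text
mag [ 0.44114938 -0.07516672  0.03      ] 2.6980160038186902 3.0119366490701776 0.14803501754502435 0.20986117286849498
cradle 1 [ 0.43813678 -0.01123766  0.03      ]
cradle 2 [ 0.44114938 -0.07516672  0.03      ]
thick [ 0.44594986 -0.29269708  0.036     ] 0.10638112364795269 15.278199700988667
thin [ 0.50983313 -0.43665031  0.036     ] 0.10699485876384535 -11.046670812298027
jar [ 0.5760915 -0.3608564  0.06     ] tin [ 0.63092785 -0.33153704  0.02      ]
winder [ 0.67124297 -0.17850038  0.0768    ] -8.32977975590646 -9.099390108217813 0.1329577167023347 0.11086590175067407
```

View pics/knob.png

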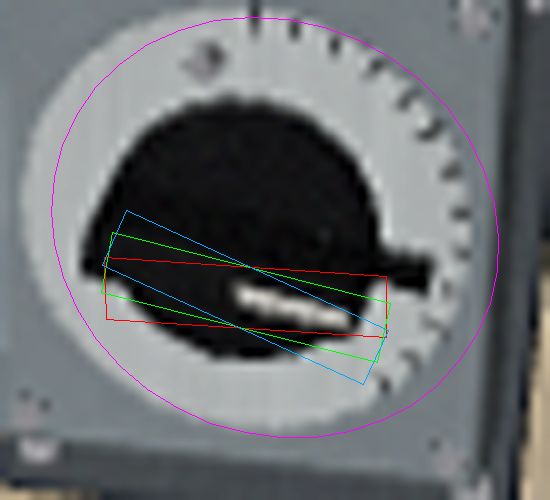

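The top view shows:
- **Magazine:** at (228,280), one stud at its left (+y) end.
- **Thick former:** at (326,275).
- **Thin former:** at (391,246), grey.
- **Knob:** bar points right and slightly down-slope, θ≈1.7.

The overlay puts the dial centre about 3 px left of my first estimate, so O≈(.672,-.172,.077).

```bash
cat >> h.py <<'E'
def plan(pos,yang):
    "yang: wanted world angle (deg) of tool y, mod 180"
    s=manip.sense(); r=R.from_quat(s['tool_rot']); d=r.inv().apply(np.array(pos)-s['tcp_pos'])/.03
    y=r.apply([0,1,0]); a=np.degrees(np.arctan2(y[1],y[0])); t=-((yang-a+90)%180-90)/8
    print("t %.2f tcp"%s['t'],s['tcp_pos'].round(4),"yang %.1f"%a,"F",np.round(s['force'],1),"gap %.1f"%(s['finger_gap']*85.4),"q6 %.2f"%s['q'][5]);print("-> units",d.round(2),"yaw",t.round(2),"rows",np.linalg.norm(d)*.6,abs(t)*8/8.59)
E
python3 -c "
from h import *
plan((.656,-.1695,.22),-15.7)"
```

```text
t 0.10 tcp [ 0.2477 -0.5731  0.2304] yang -66.6 F [-0.6 -0.2 -0.2] gap 85.4 q6 -0.18
-> units [17.83 -6.95  0.37] yaw -6.37 rows 11.48300941752047 5.9295523002024835
```

>>> drive_tool --motion '[[[40,1.5,-0.58,0.03,-0.6],[34,3,-1.16,0.06,-1.2],[30,4.5,-1.74,0.1,-1.8],[28,6,-2.3,0.1,-2.4],[28,7.5,-2.9,0.1,-3],[28,9,-3.5,0.2,-3.6],[28,10.5,-4.1,0.2,-4.2],[28,12,-4.7,0.2,-4.8],[28,13.5,-5.3,0.3,-5.4],[28,15,-5.85,0.3,-6]]]'

```text
t: 1.1
tcp_pos: [0.592, -0.232, 0.2215]
tool_rot: [0.811, 0.585, -0.0, -0.001]
force: [-0.2, -0.8, 0.2]
finger_gap: 0.324
gripper_force: 0.0
```

```bash
python3 -c "
from h import *
plan((.656,-.1695,.22),-15.7)"
```

```text
t 1.10 tcp [ 0.592  -0.232   0.2215] yang -18.4 F [-0.2 -0.8  0.2] gap 27.7 q6 -0.23
-> units [2.65 1.37 0.05] yaw -0.34 rows 1.7897551405277365 0.3168565438118804
```

>>> drive_tool --motion '[[[28,1.2,0.6,0.05,-0.2],[28,2.4,1.2,0.05,-0.34],[28,2.65,1.37,0.05,-0.34],[28,2.65,1.37,0.05,-0.34]]]'

```text
t: 1.5
tcp_pos: [0.6563, -0.1705, 0.22]
tool_rot: [0.797, 0.603, -0.0, -0.0]
force: [0.2, -0.9, -0.3]
finger_gap: 0.327
gripper_force: 0.0
```

Run:
```python
from h import *
c=manip.camera_model("wrist"); im=manip.snapshot("wrist")[:,:,::-1].copy()
yw=np.radians(-8.7);Rw=R.from_euler('z',yw)*R.from_euler('y',-35,degrees=True);O=np.array([.672,-.172,.077])
f=lambda P:np.array([proj(c,p)for p in P]).astype(int)
cv2.polylines(im,[f([O+Rw.apply([.049*np.cos(t),.049*np.sin(t),0]) for t in np.linspace(0,6.28,40)])],True,(255,0,255),1)
Q=R.from_euler('z',-1.72)
cv2.polylines(im,[f([O+Rw.apply(Q.apply(p)) for p in [(-.03,-.007,.036),(.03,-.007,.036),(.03,.007,.036),(-.03,.007,.036)]])],True,(0,255,0),1)
cv2.imwrite("pics/w1.png",im)
plan((.656,-.1695,.097),-15.7)
```

```text
t 1.55 tcp [ 0.6553 -0.1718  0.2201] yang -15.9 F [ 0.1 -0.2 -0.2] gap 27.9 q6 -0.14
-> units [0.08 0.01 4.1 ] yaw -0.02 rows 2.4629111221230127 0.0181999709796949
```

View pics/w1.png

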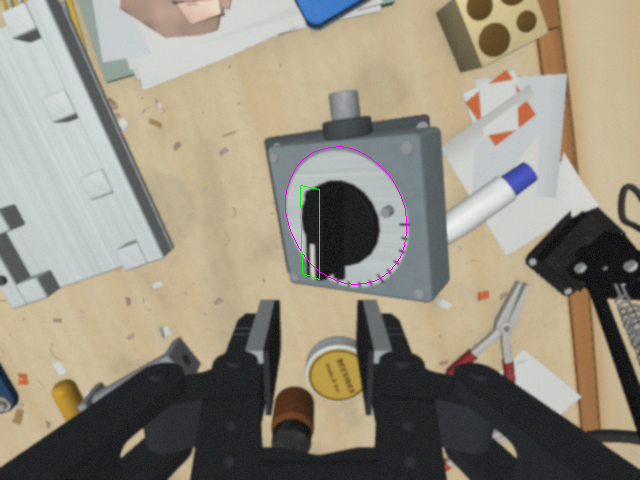

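The wrist view confirms the model: the dial ellipse fits, and the bar's white line runs (312,243)–(315,277), inside the drawn bar. Descending astride the bar.

>>> drive_tool --motion '[[[28,0.05,0,1,0],[28,0.08,0,2,0],[28,0.08,0,2.8,0],[28,0.08,0,3.4,0],[28,0.08,0,3.7,0],[28,0.08,0,3.9,0],[28,0.08,0,4.0,0]]]'

```text
t: 2.25
tcp_pos: [0.6561, -0.1707, 0.101]
tool_rot: [0.799, 0.602, 0.0, 0.0]
force: [0.4, 0.2, -0.5]
finger_gap: 0.328
gripper_force: 0.0
```

```bash
python3 -c "
from h import *
plan((.656,-.1695,.097),-15.7)"
```

```text
t 2.25 tcp [ 0.6561 -0.1707  0.101 ] yang -16.0 F [ 0.4  0.2 -0.5] gap 28.0 q6 -0.14
-> units [ 0.04 -0.01  0.13] yaw -0.04 rows 0.08249976825079333 0.03345030467361607
```

>>> drive_tool --motion '[[[28,0.04,0,0.13,0],[28,0.04,0,0.13,-0.7],[28,0.04,0,0.13,-1.4],[28,0.04,0,0.13,-2.1],[28,0.04,0,0.13,-2.8],[28,0.04,0,0.13,-3.5],[28,0.04,0,0.13,-4.2],[28,0.04,0,0.13,-4.9],[28,0.04,0,0.13,-5.6],[28,0.04,0,0.13,-5.6]]]'

```text
t: 3.25
tcp_pos: [0.6553, -0.1678, 0.0979]
tool_rot: [0.508, 0.861, -0.0, -0.001]
force: [-5.2, 1.0, 4.9]
finger_gap: 0.327
gripper_force: 3.2
```

```bash
python3 -c "
from h import *
plan((.656,-.1695,.097),81.3);print(manip.sense()['ft_torque'])"
```

```text
t 3.25 tcp [ 0.6553 -0.1678  0.0979] yang 28.9 F [-5.2  1.   4.9] gap 28.0 q6 -0.92
-> units [-0.06 -0.01  0.03] yaw -6.55 rows 0.04070684760313278 6.101584991478129
[ 0.16197775  0.83467827 -0.08915557]
```

>>> drive_tool --motion '[[[28,-0.03,0,0.03,-0.8],[28,-0.03,0,0.03,-1.6],[28,-0.03,0,0.03,-2.4],[28,-0.03,0,0.03,-3.2],[28,-0.03,0,0.03,-4],[26,-0.03,0,0.03,-4.8],[24,-0.03,0,0.03,-5.6],[22,-0.03,0,0.03,-6.4],[20,-0.03,0,0.03,-6.4]]]' --squeeze 20

```text
t: 4.15
tcp_pos: [0.6572, -0.1714, 0.0971]
tool_rot: [0.087, 0.996, -0.002, 0.001]
force: [-3.1, -2.8, 2.2]
finger_gap: 0.241
gripper_force: 2.0
```

```bash
python3 -c "
from h import *
plan((.656,-.1695,.097),81.3);print(manip.sense()['ft_torque'])"
```

```text
t 4.15 tcp [ 0.6572 -0.1714  0.0971] yang 80.1 F [-3.1 -2.8  2.2] gap 20.6 q6 -1.81
-> units [0.05 0.06 0.  ] yaw -0.16 rows 0.045475693643691174 0.14490285917896084
[-0.48862523  0.4040281  -0.04927132]
```

>>> drive_tool --motion '[[[20,0,0,0,-0.5],[19,0,0,0,-1],[18,0,0,0,-1.4],[18,0,0,0,-1.7],[18,0,0,0,-1.7]]]'

```text
t: 4.65
tcp_pos: [0.6574, -0.172, 0.0971]
tool_rot: [-0.031, 1.0, -0.002, 0.001]
force: [-3.6, -5.6, 2.6]
finger_gap: 0.213
gripper_force: 3.2
```

Run:
```python
from h import *
plan((.656,-.1695,.097),81.3);print(manip.sense()['ft_torque'])
c=manip.camera_model("wrist"); im=manip.snapshot("wrist")[:,:,::-1].copy()
cv2.imwrite("pics/w2.png",im)
```

```text
t 4.65 tcp [ 0.6574 -0.172   0.0971] yang 93.6 F [-3.6 -5.6  2.6] gap 18.2 q6 -2.05
-> units [0.04 0.08 0.  ] yaw 1.54 rows 0.056625911585233515 1.432308149657748
[-0.83518109  0.5789117  -0.12366989]
```

View pics/w2.png

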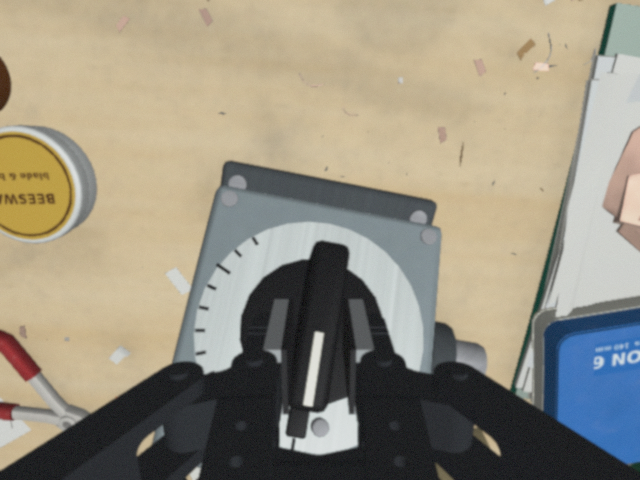

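The wrist view shows the pointer at (307,405) beside the stop pin (320,427), close to zero. I'll press on gently to make sure it reaches the stop.

>>> drive_tool --motion '[[[18,0,0.05,0,-0.3],[18,0,0.05,0,-0.6],[18,0,0.05,0,-0.8],[18,0,0.05,0,-0.8]]]'

```text
t: 5.1
tcp_pos: [0.6571, -0.1724, 0.0973]
tool_rot: [-0.085, 0.996, -0.003, 0.0]
force: [-5.0, -10.0, 3.1]
finger_gap: 0.206
gripper_force: 28.2
```

Run:
```python
from h import *
plan((.656,-.1695,.097),81.3);print(manip.sense()['ft_torque'])
```

```text
t 5.10 tcp [ 0.6571 -0.1724  0.0973] yang 99.8 F [ -5.  -10.    3.1] gap 17.6 q6 -2.16
-> units [0.02 0.1  0.01] yaw 2.31 rows 0.061608091818687025 2.1498505772811063
[-1.44300318  0.68806078 -0.93199017]
```

Wrist torque jumped to 0.93 N m, so the knob is on the stop. Back off, open, lift.

>>> drive_tool --motion '[[[18,0.02,0.05,0,0.6],[20,0.02,0.05,0,1.3],[28,0.02,0.05,0,1.5],[34,0.02,0.05,0,1.5],[34,0.02,0.05,-0.7,1.5],[34,0.02,0.05,-2,1.5],[40,0.02,0.05,-3.3,1.5],[50,0.02,0.05,-4.3,1.5]]]'

```text
t: 5.9
tcp_pos: [0.6572, -0.1659, 0.2275]
tool_rot: [0.016, 1.0, -0.0, 0.001]
force: [0.8, -0.5, 0.3]
finger_gap: 0.584
gripper_force: 0.0
```

Run:
```python
from h import *
plan((.446,-.293,.22),105.3)
```

```text
t 5.90 tcp [ 0.6572 -0.1659  0.2275] yang 88.2 F [ 0.8 -0.5  0.3] gap 49.9 q6 -1.95
-> units [ 6.9  -4.46  0.23] yaw -2.14 rows 4.931895647175081 1.9944272665361784
```

>>> drive_tool --motion '[[[50,1.2,-0.77,0,-0.4],[50,2.4,-1.55,0,-0.8],[50,3.6,-2.3,0,-1.2],[50,4.8,-3.1,0,-1.6],[50,5.9,-3.8,0,-2],[50,6.6,-4.3,0,-2.14],[50,6.9,-4.46,0,-2.14],[50,6.9,-4.46,0,-2.14]]]'

```text
t: 6.7
tcp_pos: [0.4445, -0.2934, 0.2252]
tool_rot: [-0.131, 0.991, 0.0, 0.0]
force: [0.1, 0.7, -0.4]
finger_gap: 0.586
gripper_force: 0.0
```

```bash
cat > ov.py <<'E'
from h import *
def box(im,c,x,y,a,L,W,z,col):
    r=R.from_euler('z',a,degrees=True)
    cv2.polylines(im,[np.array([proj(c,np.array([x,y,z])+r.apply([i*L/2,j*W/2,0])) for i,j in((1,1),(1,-1),(-1,-1),(-1,1))]).astype(int)],True,col,1)
E
python3 - <<'E'
from ov import *
plan((.446,-.293,.22),105.3)
for n in("wrist","top"):
    c=manip.camera_model(n); im=manip.snapshot(n)[:,:,::-1].copy()
    cv2.imwrite(f"pics/{n}3raw.png",im)
    if n=="top": continue
    box(im,c,.446,-.293,15.3,.11,.036,.036,(0,0,255))
    box(im,c,.510,-.437,-11,.11,.036,.036,(255,0,255))
    box(im,c,.4411,-.0752,2.85,.15,.212,.03,(0,160,0))
    cv2.imwrite("pics/w3.png",im)
E
```

```text
t 6.70 tcp [ 0.4445 -0.2934  0.2252] yang 105.1 F [ 0.1  0.7 -0.4] gap 50.0 q6 -2.63
-> units [-0.05 -0.    0.17] yaw -0.03 rows 0.10859318786907979 0.023567587944653676
```

View pics/w3.png

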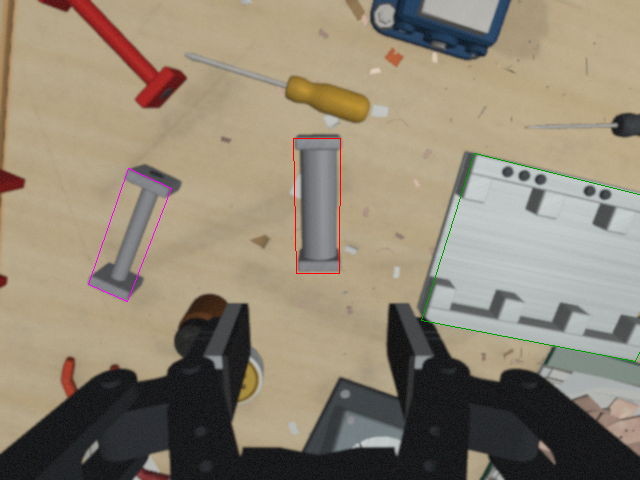

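Run:
```python
from h import *
im=cv2.imread("pics/wrist3raw.png"); g=cv2.cvtColor(im,6)
print("thick col 318", list(zip(range(128,156),g[128:156,314:324].mean(1).astype(int))))
print(list(zip(range(240,280),g[240:280,314:324].mean(1).astype(int))))
for r in(141,256,262):print("row",r,list(zip(range(286,346),g[r-1:r+2,286:346].mean(0).astype(int))))
```

```text
thick col 318 [(128, np.int64(169)), (129, np.int64(169)), (130, np.int64(170)), (131, np.int64(169)), (132, np.int64(164)), (133, np.int64(146)), (134, np.int64(111)), (135, np.int64(83)), (136, np.int64(86)), (137, np.int64(108)), (138, np.int64(127)), (139, np.int64(138)), (140, np.int64(141)), (141, np.int64(141)), (142, np.int64(139)), (143, np.int64(138)), (144, np.int64(138)), (145, np.int64(137)), (146, np.int64(134)), (147, np.int64(129)), (148, np.int64(119)), (149, np.int64(113)), (150, np.int64(124)), (151, np.int64(134)), (152, np.int64(137)), (153, np.int64(137)), (154, np.int64(137)), (155, np.int64(137))]
[(240, np.int64(133)), (241, np.int64(134)), (242, np.int64(133)), (243, np.int64(133)), (244, np.int64(133)), (245, np.int64(132)), (246, np.int64(132)), (247, np.int64(133)), (248, np.int64(133)), (249, np.int64(133)), (250, np.int64(133)), (251, np.int64(133)), (252, np.int64(133)), (253, np.int64(132)), (254, np.int64(132)), (255, np.int64(132)), (256, np.int64(132)), (257, np.int64(132)), (258, np.int64(129)), (259, np.int64(116)), (260, np.int64(103)), (261, np
[... 3683 characters left out ...]
4, np.int64(120)), (315, np.int64(122)), (316, np.int64(121)), (317, np.int64(121)), (318, np.int64(121)), (319, np.int64(122)), (320, np.int64(122)), (321, np.int64(122)), (322, np.int64(123)), (323, np.int64(122)), (324, np.int64(122)), (325, np.int64(122)), (326, np.int64(123)), (327, np.int64(122)), (328, np.int64(123)), (329, np.int64(123)), (330, np.int64(123)), (331, np.int64(126)), (332, np.int64(125)), (333, np.int64(124)), (334, np.int64(123)), (335, np.int64(123)), (336, np.int64(125)), (337, np.int64(125)), (338, np.int64(125)), (339, np.int64(127)), (340, np.int64(136)), (341, np.int64(152)), (342, np.int64(161)), (343, np.int64(166)), (344, np.int64(166)), (345, np.int64(164))]
```

The wrist view confirms the thick former: cheek faces at rows 137–148 and 260–271, matching the drawn box within 1 px. Descending.

>>> drive_tool --motion '[[[50,-0.05,-0.02,1.2,0],[50,-0.05,-0.02,2.6,0],[50,-0.05,-0.02,4,0],[50,-0.05,-0.02,5.4,0],[50,-0.05,-0.02,6.4,0],[50,-0.05,-0.02,7,0],[50,-0.05,-0.02,7.3,0],[50,-0.05,-0.02,7.38,0],[50,-0.05,-0.02,7.38,0]]]'

```text
t: 7.7
tcp_pos: [0.4474, -0.2933, 0.0038]
tool_rot: [-0.133, 0.991, -0.0, 0.0]
force: [0.2, -0.0, -0.6]
finger_gap: 0.583
gripper_force: 0.0
```

Run:
```python
from h import *
plan((.446,-.293,.004),105.3)
```

```text
t 7.70 tcp [ 0.4474 -0.2933  0.0038] yang 105.3 F [ 0.2 -0.  -0.6] gap 49.8 q6 -2.63
-> units [ 0.04  0.02 -0.01] yaw -0.01 rows 0.02813295173873327 0.004924215433978812
```

>>> drive_tool --motion '[[[28,0,0,0,0],[24,0,0,0,0],[20,0,0,0,0],[20,0,0,0,0],[20,0,0,0,0],[20,0,0,0,0]]]' --squeeze 50

```text
t: 8.3
tcp_pos: [0.4472, -0.2939, 0.005]
tool_rot: [-0.132, 0.991, -0.001, 0.001]
force: [0.4, 2.2, 6.5]
finger_gap: 0.335
gripper_force: 49.6
```

>>> drive_tool --motion '[[[20,0,0,-0.15,0],[20,0,0,-0.6,0],[20,0,0,-1.4,0],[20,0,0,-2.5,0],[20,0,0,-3.6,0],[20,0,0,-4.2,0],[20,0,0,-4.2,0]]]'

```text
t: 9.0
tcp_pos: [0.4477, -0.2948, 0.133]
tool_rot: [-0.132, 0.991, -0.003, 0.002]
force: [-0.2, -0.2, -1.9]
finger_gap: 0.333
gripper_force: 49.5
```

Run:
```python
from h import *
plan((.4381,-.0112,.13),92.85)
```

```text
t 9.00 tcp [ 0.4477 -0.2948  0.133 ] yang 105.2 F [-0.2 -0.2 -1.9] gap 28.4 q6 -2.63
-> units [-2.17  9.21  0.05] yaw 1.54 rows 5.674938944399744 1.4378576415353286
```

>>> drive_tool --motion '[[[20,-0.3,1.3,0,0.2],[20,-0.6,2.7,0,0.5],[20,-0.95,4.1,0,0.8],[20,-1.3,5.5,0,1.1],[20,-1.6,6.9,0,1.4],[20,-1.9,8.2,0,1.5],[20,-2.15,9,0,1.54],[20,-2.2,9.21,0,1.54],[20,-2.2,9.21,0,1.54]]]'

```text
t: 9.9
tcp_pos: [0.4371, -0.0087, 0.1291]
tool_rot: [-0.026, 1.0, 0.0, -0.001]
force: [-0.3, -0.5, -2.4]
finger_gap: 0.333
gripper_force: 49.7
```

Run:
```python
from ov import *
plan((.4393,-.0112,.06),92.85)
c=manip.camera_model("wrist"); im=manip.snapshot("wrist")[:,:,::-1].copy()
cv2.imwrite("pics/w4raw.png",im)
x,y,a=.4411,-.0752,2.85
r=R.from_euler('z',a,degrees=True)
box(im,c,x,y,a,.15,.212,.03,(0,160,0))
for k in(1,0,-1):
    p=np.array([x,y,0])+r.apply([0,.064*k,0]); box(im,c,p[0],p[1],a,.118,.044,.03,(0,0,255))
s=manip.sense();box(im,c,*s['tcp_pos'][:2],2.85,.11,.036,s['tcp_pos'][2]+.033,(255,0,0))
cv2.imwrite("pics/w4.png",im)
```

```text
t 9.90 tcp [ 0.4371 -0.0087  0.1291] yang 93.0 F [-0.3 -0.5 -2.4] gap 28.4 q6 -1.90
-> units [-0.07 -0.09  2.3 ] yaw 0.02 rows 1.3843697512985855 0.02028475334276509
```

View pics/w4.png

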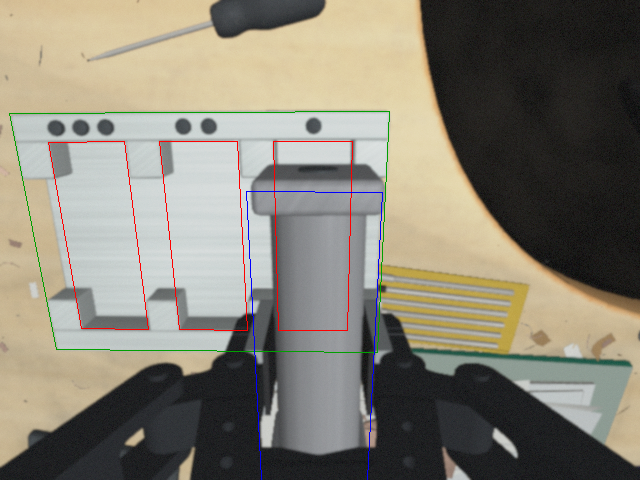

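The magazine overlay fits. Cradle 1 spans columns 273–352, the single stud is at (313,126), and the held former's end edge is at row 181, so its centre is about 1.8 mm to −x of the TCP. Lowering.

>>> drive_tool --motion '[[[20,-0.1,-0.09,0.8,0.02],[20,-0.1,-0.09,1.7,0.02],[20,-0.1,-0.09,2.4,0.02],[20,-0.1,-0.09,2.9,0.02],[20,-0.1,-0.09,3.2,0.02],[20,-0.1,-0.09,3.4,0.02],[20,-0.1,-0.09,3.5,0.02],[20,-0.1,-0.09,3.5,0.02]]]'

```text
t: 10.75
tcp_pos: [0.4411, -0.0124, 0.0246]
tool_rot: [-0.024, 1.0, -0.0, 0.0]
force: [-0.6, 0.1, -2.1]
finger_gap: 0.336
gripper_force: 49.7
```

Run:
```python
from h import *
plan((.440,-.0112,.013),92.85)
```

```text
t 10.75 tcp [ 0.4411 -0.0124  0.0246] yang 92.7 F [-0.6  0.1 -2.1] gap 28.7 q6 -1.90
-> units [0.03 0.04 0.39] yaw -0.02 rows 0.23497626055702747 0.017645006168986906
```

>>> drive_tool --motion '[[[20,0.03,0.04,0.15,0],[20,0.03,0.04,0.25,0],[20,0.03,0.04,0.32,0],[20,0.03,0.04,0.36,0],[20,0.03,0.04,0.39,0],[20,0.03,0.04,0.41,0],[20,0.03,0.04,0.41,0]]]'

```text
t: 11.45
tcp_pos: [0.4399, -0.0108, 0.0129]
tool_rot: [-0.024, 1.0, -0.0, 0.0]
force: [-1.0, 0.6, 4.6]
finger_gap: 0.33
gripper_force: 50.6
```

>>> drive_tool --motion '[[[29,0,0,0,0],[31,0,0,0,0],[33,0,0,0,0],[37,0,0,0,0],[42,0,0,0,0],[42,0,0,0,0],[42,0,0,-0.6,0],[42,0,0,-1.8,0],[46,0,0,-3.4,0],[50,0,0,-5,0]]]'

```text
t: 12.45
tcp_pos: [0.439, -0.0107, 0.1635]
tool_rot: [-0.024, 1.0, 0.0, -0.001]
force: [1.4, 0.1, 0.6]
finger_gap: 0.585
gripper_force: 0.0
```

Run:
```python
from h import *
plan((.510,-.437,.2),79)
```

```text
t 12.45 tcp [ 0.439  -0.0107  0.1635] yang 92.7 F [1.4 0.1 0.6] gap 50.0 q6 -1.90
-> units [ -1.69 -14.31  -1.23] yaw 1.71 rows 8.674901888178253 1.597010206909665
```

>>> drive_tool --motion '[[[50,-0.15,-1.3,-0.2,0.2],[50,-0.3,-2.8,-0.5,0.4],[50,-0.5,-4.3,-0.8,0.6],[50,-0.7,-5.8,-1,0.8],[50,-0.9,-7.3,-1.23,1],[50,-1.05,-8.8,-1.23,1.2],[50,-1.2,-10.3,-1.23,1.4],[50,-1.4,-11.8,-1.23,1.6],[50,-1.6,-13.2,-1.23,1.71],[50,-1.69,-14.31,-1.23,1.71]]]'

```text
t: 13.45
tcp_pos: [0.5108, -0.4398, 0.1987]
tool_rot: [0.096, 0.995, -0.0, 0.0]
force: [0.6, -0.2, 0.3]
finger_gap: 0.583
gripper_force: 0.0
```

>>> drive_tool --motion '[[[50,0,0,0,0],[50,0,0,0,0]]]'

```text
t: 13.65
tcp_pos: [0.5102, -0.4372, 0.1982]
tool_rot: [0.096, 0.995, 0.001, -0.001]
force: [0.2, 0.7, 0.3]
finger_gap: 0.586
gripper_force: 0.0
```

Run:
```python
from ov import *
plan((.510,-.437,.004),79)
for n in("wrist","top"):
    c=manip.camera_model(n); im=manip.snapshot(n)[:,:,::-1].copy()
    cv2.imwrite(f"pics/{n}5raw.png",im)
    if n=="wrist":
        a=im.copy(); box(a,c,.510,-.437,-11,.11,.036,.036,(255,0,255))
        q=proj(c,[.51,-.437,.036]).astype(int); print(q); y0=max(q[1]-100,0);x0=max(q[0]-66,0)
        a=cv2.resize(a[y0:y0+200,x0:x0+133],None,fx=3,fy=3)
    else:
        x=cv2.imread("pics/top0.png")[145:205,240:305]; b=cv2.resize(im[140:320,175:305],None,fx=600/180,fy=600/180,interpolation=cv2.INTER_CUBIC)
cv2.imwrite("pics/v5.png",cv2.resize(np.hstack([cv2.resize(a,(399,600)),b])[:, :],(800,574)))
```

```text
t 13.65 tcp [ 0.5102 -0.4372  0.1982] yang 79.0 F [0.2 0.7 0.3] gap 50.0 q6 -2.25
-> units [-0.   -0.01  6.47] yaw -0.0 rows 3.8846261763864245 0.0034961900106277076
[317 215]
```

View pics/v5.png

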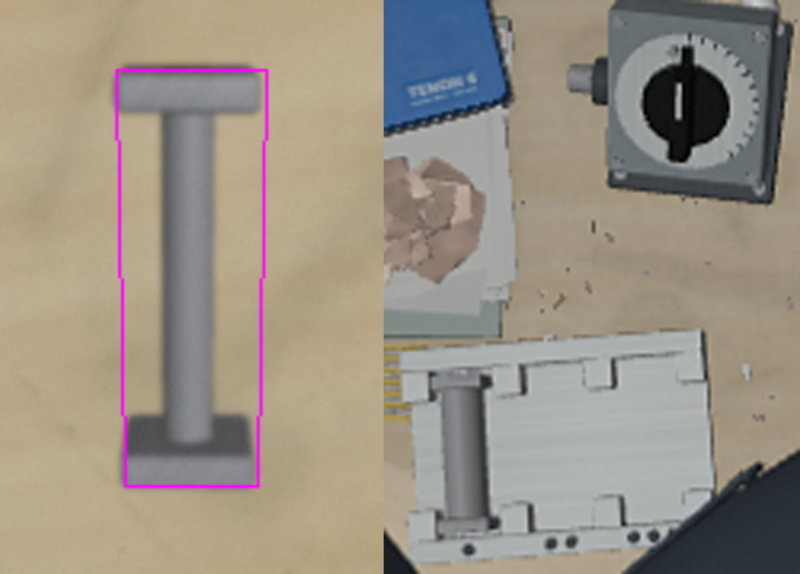

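The knob pointer stands straight up the slope in the top view, and the thick former lies squarely in cradle 1 at (466,455). The thin former fits its box to about 1 mm. Grasping it.

>>> drive_tool --motion '[[[50,0,-0.03,1.2,0],[50,0,-0.03,2.6,0],[50,0,-0.03,4,0],[46,0,-0.03,5.2,0],[42,0,-0.03,5.9,0],[40,0,-0.03,6.25,0],[40,0,-0.03,6.42,0],[40,0,-0.03,6.42,0]]]'

```text
t: 14.55
tcp_pos: [0.5111, -0.4377, 0.0071]
tool_rot: [0.095, 0.995, -0.0, 0.0]
force: [-0.0, -0.2, -0.3]
finger_gap: 0.47
gripper_force: 0.0
```

>>> drive_tool --motion '[[[25,0,0,0,0],[16,0,0,0,0],[10,0,0,0,0],[5,0,0,0,0],[5,0,0,0,0],[5,0,0,0,0],[5,0,0,0,0]]]' --squeeze 50

```text
t: 15.25
tcp_pos: [0.5115, -0.439, 0.0084]
tool_rot: [0.095, 0.995, -0.001, 0.001]
force: [-0.2, 0.5, 5.6]
finger_gap: 0.138
gripper_force: 48.9
```

>>> drive_tool --motion '[[[5,0,0,-0.15,0],[5,0,0,-0.6,0],[5,0,0,-1.4,0],[5,0,0,-2.5,0],[5,0,0,-3.6,0],[5,0,0,-4.2,0],[5,0,0,-4.2,0]]]'

```text
t: 15.95
tcp_pos: [0.5122, -0.4398, 0.1367]
tool_rot: [0.095, 0.995, -0.003, 0.003]
force: [0.1, 0.4, -2.4]
finger_gap: 0.142
gripper_force: 48.8
```

Run:
```python
from h import *
plan((.4411,-.0752,.13),92.85)
```

```text
t 15.95 tcp [ 0.5122 -0.4398  0.1367] yang 79.0 F [ 0.1  0.4 -2.4] gap 12.2 q6 -2.25
-> units [ 4.64 11.48  0.14] yaw -1.73 rows 7.4307511927232035 1.6067249419224847
```

>>> drive_tool --motion '[[[5,0.55,1.35,0,-0.2],[5,1.1,2.7,0,-0.4],[5,1.65,4.1,0,-0.6],[5,2.2,5.5,0,-0.8],[5,2.75,6.8,0,-1],[5,3.3,8.2,0,-1.2],[5,3.85,9.5,0,-1.4],[5,4.3,10.7,0,-1.6],[5,4.6,11.35,0,-1.73],[5,4.6,11.48,0,-1.73]]]'

```text
t: 16.95
tcp_pos: [0.4376, -0.0705, 0.1318]
tool_rot: [-0.027, 1.0, 0.001, -0.003]
force: [-0.7, -0.3, -1.8]
finger_gap: 0.141
gripper_force: 49.1
```

>>> drive_tool --motion '[[[5,0,0,0.05,0],[5,0,0,0.05,0]]]'

```text
t: 17.15
tcp_pos: [0.4415, -0.0748, 0.1308]
tool_rot: [-0.025, 1.0, -0.0, 0.0]
force: [0.1, 0.0, -1.9]
finger_gap: 0.138
gripper_force: 49.1
```

Run:
```python
from ov import *
plan((.4426,-.0752,.0164),92.85)
c=manip.camera_model("wrist"); im=manip.snapshot("wrist")[:,:,::-1].copy()
cv2.imwrite("pics/w6raw.png",im)
s=manip.sense();p=s['tcp_pos'];r=R.from_euler('z',2.85,degrees=True)
g=cv2.cvtColor(im,6)
for dx in(-.055,-.045):print(dx,proj(c,p+r.apply([dx,0,.0276])),proj(c,p+r.apply([dx,.018,.0276])),proj(c,p+r.apply([dx,-.018,.0276])))
u,v=proj(c,p+r.apply([-.055,0,.0276])).astype(int)
print("col",[(i,int(g[i,u-22:u-14].mean())) for i in range(v-30,v+55,1)])
```

```text
t 17.15 tcp [ 0.4415 -0.0748  0.1308] yang 92.8 F [ 0.1  0.  -1.9] gap 11.8 q6 -2.04
-> units [-0.03 -0.01  3.81] yaw -0.0 rows 2.2880508134866977 0.000274094618229463
-0.055 [316.69823901 186.7542043 ] [382.19330938 186.7993435 ] [251.21026063 186.82421548]
-0.045 [316.73684337 221.99619267] [380.66266696 222.00403793] [252.8175454  222.02614325]
col [(156, 194), (157, 194), (158, 191), (159, 190), (160, 191), (161, 193), (162, 195), (163, 196), (164, 194), (165, 186), (166, 161), (167, 120), (168, 85), (169, 71), (170, 66), (171, 62), (172, 61), (173, 63), (174, 66), (175, 69), (176, 71), (177, 72), (178, 73), (179, 73), (180, 73), (181, 74), (182, 81), (183, 91), (184, 105), (185, 116), (186, 123), (187, 125), (188, 128), (189, 133), (190, 135), (191, 137), (192, 137), (193, 138), (194, 138), (195, 137), (196, 136), (197, 136), (198, 135), (199, 138), (200, 137), (201, 137), (202, 136), (203, 136), (204, 135), (205, 135), (206, 134), (207, 134), (208, 134), (209, 132), (210, 131), (211, 130), (212, 128), (213, 123), (214, 116), (215, 110), (216, 106), (217, 107), (218, 115), (219, 121), (220, 123), (221, 122), (222, 123), (223, 122), (224, 124), (225, 126), (226, 126), (227, 125), (228, 124), (229, 124), (230, 123), (231, 125), (232, 123), (233, 123), (234, 121), (235, 122), (236, 122), (237, 124), (238, 122), (239, 123), (240, 123)]
```

Edges at rows 184 and 216 confirm the former is about 1.3 mm to −x of the TCP, as assumed. Lowering into cradle 2.

>>> drive_tool --motion '[[[5,-0.02,-0.01,0.8,0],[5,-0.03,-0.01,1.7,0],[5,-0.03,-0.01,2.4,0],[5,-0.03,-0.01,2.9,0],[5,-0.03,-0.01,3.2,0],[5,-0.03,-0.01,3.4,0],[5,-0.03,-0.01,3.5,0],[5,-0.03,-0.01,3.5,0]]]'

```text
t: 18.0
tcp_pos: [0.4419, -0.0744, 0.0261]
tool_rot: [-0.025, 1.0, -0.0, 0.0]
force: [-0.8, 0.2, -2.0]
finger_gap: 0.143
gripper_force: 49.2
```

Run:
```python
from h import *
plan((.4424,-.0752,.0164),92.85)
```

```text
t 18.00 tcp [ 0.4419 -0.0744  0.0261] yang 92.9 F [-0.8  0.2 -2. ] gap 12.2 q6 -2.04
-> units [-0.01 -0.03  0.32] yaw 0.0 rows 0.19565575273754135 0.00179317226271588
```

>>> drive_tool --motion '[[[5,0,-0.02,0.12,0],[5,0,-0.02,0.2,0],[5,0,-0.02,0.26,0],[5,0,-0.02,0.3,0],[5,0,-0.02,0.33,0],[5,0,-0.02,0.35,0],[5,0,-0.02,0.35,0]]]'

```text
t: 18.7
tcp_pos: [0.4417, -0.0746, 0.0163]
tool_rot: [-0.025, 1.0, -0.0, 0.0]
force: [-0.3, 1.4, 4.9]
finger_gap: 0.142
gripper_force: 50.1
```

Contact (+4.9 N). Release and lift.

>>> drive_tool --motion '[[[13,0,0,0,0],[15,0,0,0,0],[18,0,0,0,0],[24,0,0,0,0],[32,0,0,0,0],[32,0,0,0,0],[32,0,0,-0.6,0],[32,0,0,-1.8,0],[32,0,0,-3.4,0],[32,0,0,-5,0]]]'

```text
t: 19.7
tcp_pos: [0.4409, -0.0744, 0.1667]
tool_rot: [-0.025, 1.0, 0.0, -0.001]
force: [2.2, -0.8, -0.1]
finger_gap: 0.372
gripper_force: 0.0
```

>>> drive_tool --motion '[[[32,0,-1.4,-0.3,0],[32,0,-2.8,-0.6,0],[32,0,-4.2,-0.8,0],[32,0,-5.6,-0.8,0],[32,0,-7,-0.8,0],[32,0,-8.4,-0.8,0],[32,0,-9.6,-0.8,0],[32,0,-10,-0.8,0],[32,0,-10,-0.8,0]]]'

```text
t: 20.6
tcp_pos: [0.4564, -0.3755, 0.1891]
tool_rot: [-0.024, 1.0, 0.0, -0.0]
force: [-0.1, -0.0, -0.5]
finger_gap: 0.373
gripper_force: 0.0
```

Run:
```python
from h import *
s=manip.sense();print(s['t'],s['tcp_pos'],s['force'])
im=manip.snapshot("top")[:,:,::-1]
cv2.imwrite("pics/end.png",cv2.resize(im[125:325,170:437],None,fx=3,fy=3,interpolation=cv2.INTER_CUBIC))
```

```text
20.6 [ 0.45638792 -0.37553059  0.18910515] [-0.07832359 -0.04985756 -0.51149075]
```

View pics/end.png

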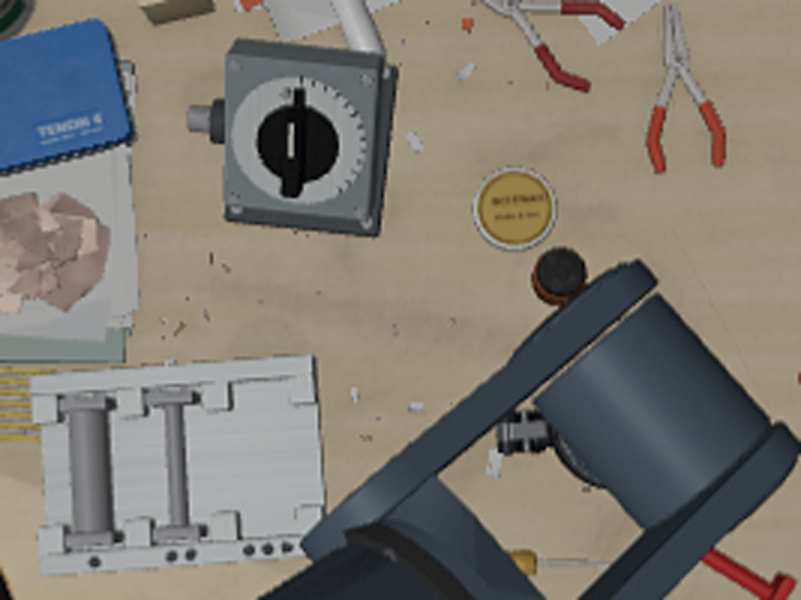

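The thick former lies in the one-stud cradle (91,470) and the thin one in the two-stud cradle (176,465). The knob points up the slope at zero (297,140), and the arm is clear.

```bash
python3 -c "
from station import manip
print(manip.sign_off())"
```

```text
the job is handed in; nothing more can be done
None
```

The knob is back on its zero stop, then the thick former was laid in cradle one and the thin former in cradle two; I handed the job in at about 21 s, and the hand-in gave no verdict.

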